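Chock the shaft, then open its clamp

TASK

The tilting table has been left leaning, and the red-handled toggle clamp is all that keeps the round aluminium shaft from rolling off it. Set the yellow wedge chock on the leaning plate, straight and snug against the low side of the shaft at the middle of its length, and let it stand there; only then swing the clamp handle all the way back, so that the shaft is free to be lifted off but stays where it lies against the chock. Leave the other things on the bench alone.

Things in the scene. Friction and masses are not known exactly. Their poses are not given: they have to be found in the camera images.
- plate: Fixed dark grey fixture plate, 190 (x) by 280 mm (y), on a cream tilting rotary table. It leans 0.20 rad. Origin: middle of its top face (125 mm over the bench). z square to the top; y up the slope, roughly to the robot's left (top spans y -137, the low edge, to 143 mm); x level, along the shaft. Flat and clear downhill of the shaft. Other entries give points in this frame as plate (x, y, z) mm.
- rail_top (a point): Middle of the top of the steel locating rail that the shaft's uphill side lies against: plate (0, 54, 32). The rail is fixed, 160 mm long (x), spans plate y 45 to 63 and z 0 to 32 mm.
- clamp_pivot (a point): The handle's pivot, an axis along plate x: plate (0, 108, 45). The toggle clamp's steel base spans plate x -28 to 28, y 68 to 128, z 0 to 72 mm. Shut, its arm (16 mm wide, 60 to 72 mm high, end screw to 88 mm) reaches downhill to y 10 mm and its black V pad (36 mm wide in x, y -2 to 42 mm) straddles the top of the shaft.
- clamp_handle (a joint): Angle of the clamp handle, rad: 0 = shut (handle square to the plate), 1.20 = fully open, at its stop. It swings uphill, to plate +y, about point clamp_pivot; the arm turns the same way 1.45 times as far and lifts off the shaft. Stays where it is left; takes about 6 N at the grip.
- handle_grip (a point): Point on the axis of the handle's red round grip, 90 mm from the pivot; shut, at plate (0, 108, 135). The grip is 20 mm in diameter and spans 44 to 110 mm from the pivot.
- shaft: Bright aluminium shaft lying level along plate x: middle part 50 mm in diameter, 110 mm long, and a 32 mm journal 28 mm long at either end; 0.5 to 0.9 kg. Origin on its axis at mid-length, 25 mm over the plate at plate y 20 mm; x along the axis, y and z turn as it rolls. Loose: with the clamp open it rolls down the slope unless chocked.
- chock: Yellow wedge chock, upright on the bench: 96 (x) by 50 (y) by 28 mm high, 0.2 kg. Origin under its middle at its underside, z up. Nose to +x: tip at x 48 mm, 2 mm high, then a 45 degree face up to x 22 mm. Snug on the plate, the shaft's axis is 60 mm along x and 25 mm up z from the origin. Carrying ridge on top: 18 mm thick (y), x -42 to 14, 28 to 63 mm high.
- chock_grip (a point): Middle of the chock's carrying ridge: x -14, y 0, z 48 mm in the chock's frame.
- vblock: Bystander: dark steel V-block, 60 x 50 x 46 mm, on the bench. Origin under its middle.
- holder: Bystander: steel taper tool holder standing nut down on the bench, 63 mm in diameter, 122 mm tall. Origin under its middle.
- ball_mount: Bystander: steel centre-ball mount on the bench, 56 mm in diameter, 79 mm tall. Origin under its middle.
Mind the look-alikes: they are no part of the job. Of the things that look like the chock, the middle-sized one is meant.

How it is judged:
By the outcome, as a careful person would: the job done as asked, in the order asked, and still so for the second after the job is handed in, with the robot touching nothing.
It also fails if it takes over 54 s, if anything falls off the work surface, if the arm or the gripper's body presses on something with over 40 N, if the wrist force passes 120 N, or if a joint passes its speed limit or range.

ROBOT

A 6-joint arm with a two-finger parallel gripper is mounted at the origin on the work surface. World frame = base frame: x ahead of the robot, y to its left, z up, the work surface at z = 0. Lengths are in mm, angles in rad, forces in N, time in s.
With the tool pointing down it reaches from about 275 to 775 mm from the base axis. Payload 14.6 kg.
Tool frame: the origin (TCP) lies between the finger pads; the fingertips stand ctrl.nose_length ahead of it and the grasp point (between the pads) lies 5 mm behind it (ctrl.nose_length is the distance from the TCP to the fingertips, in mm); z points along the fingers, y is the direction in which the jaws open and shut (so a half turn about z gives the same grasp; the last joint's range is limited). The gripper opens to 85 mm and grips with 20 to 120 N. Pads are 22 mm wide; open, the fingers measure 114 mm over their backs; the gripper's body (76 mm by 85 mm) begins 54 mm behind the grasp point. The pads swing forward as they close: fully open they stand 13 mm farther back than shut.
Start: joints at [-1.503, 0.263, -0.048, 1.259, 0, 1.415], TCP at [115.998, -512.028, 245.278] pointing down, gripper open.
Joint ranges: [-2.65, 2.65], [-0.89, 1.7], [-1.18, 1.37], [-2.13, 2.11], [-1.35, 1.29], [-3.14, 3.14]. Speed limits (rad/s): [1.89, 1.89, 2.57, 2.79, 3.14, 3.14].

INTERFACE

Orientations are given as a rotation vector (axis times angle).
In Python, from rig import ctrl gives the robot as it stands.
- The arm moves only by the tool send_rows, never from a script. Its argument "rows" is a list of rows, each a list of 3 entries, a list of its own where there are three numbers: the shift along the tool's x, y, z in m, then the turn, a rotation vector about the tool's x, y, z in degrees, then the closure, from 0 (fully open) to 1 (shut). In form: [[[dx, dy, dz], [wx, wy, wz], hand], ...]. A call has 1 to 8 rows; each row shifts and turns the pose as measured when the row begins, along the tool's axes as they then stand; what a row does not reach is not made up. A row lasts 1/10 s, in which the tool goes at most 50 mm and 8.59 degrees, less where a joint would pass 70% of its speed; a pose out of reach is approached as far as the arm can. A call with a gripper value outside its range is refused whole. The fingers move at their own pace and stop on an object; "force" is the grip in N (left out, the last holds). Time passes only in rows, so rows that do not move let the fingers close. It gives the time, the measured TCP pose, the force and the opening at its end, in the units of the state.
- ctrl.state(): the state, without advancing time (a new reading comes with each control period).
- ctrl.camera(name): name is "scene" or "side" or "wrist"; returns the picture (400x640x3 uint8, red, green, blue); there is no depth.
- ctrl.get_calibration(name): a dict with "vertical_fov" (degrees; the focal length in pixels is half the picture's height over the tangent of half this angle, whatever the lens; pixels are square), "cx", "cy" (the principal point, pixels), "distortion" ([k1, k2, p1, p2, k3] as OpenCV has them; the pictures are not rectified), "cam_to_world" (4x4, takes a point from camera to world coordinates). Camera axes: x right, y down, z forward; pixel columns grow to the right and rows downward; lengths in mm; the calibration is good to about 2 mm. A picture is of the moment at which its call begins: read the wrist's pose just before it. get_calibration takes no time and is no camera call; for the wrist camera it gives the pose at the moment of the call.
- ctrl.job_done(): hands the job in, once; it reports no verdict.
Trained networks look in the newest picture that a camera, given by its name, has taken for a name from the list of things; names that differ only in an ending like _2 or _b are one class to them, and where a whole thing is asked for, a point or a joint stands for the part that bears it (a point fixed in the world has none). Each returns a list of dicts, best first, with "conf" (0 to 1); they miss things now and then, are a little off and sometimes report something else, mostly with a low value. They report only what shows in the picture. A call takes as long as a camera call. They do not tell look-alikes from the thing itself.
- ctrl.find_in(camera, thing): "rect" ([left, top, right, bottom] in pixels, round what is visible of it).
The state is a dict: "time_s": time; "joints": joint angles; "joint_velocities": joint speeds; "tau": joint torques, N m; "tool_pos": TCP position; "tool_rot": TCP orientation; "ft_force": force on the tool from outside, world axes, zero at the start; "torque": the same for the moment, N m; "width": finger opening in mm.
Only numpy, scipy, OpenCV 4.12 (cv2) and the standard library are available. Lean on these libraries where they do the work, as an engineer would, in place of code of your own. Each camera call takes 0.05 s, during which the arm holds its last target. There are 200 camera calls.

## Working session

There is one attempt and no reset: what is moved stays moved. The work goes in short steps, Python scripts to look and compute and a tool call to move; the robot and the scene stay as the last step left them, time stands still between calls to the robot, and variables do not carry over. Pictures are saved under pics/ and viewed, about 8 in all and at most 12, crops included, and the job is handed in when it is done.

Besides the shell and the picture viewer there is one more tool, called as a command line: name --argument value ..., lists and objects as JSON in quotes. send_rows: Moves the arm, as the interface text tells. Its arguments: {"type":"object","properties":{"rows":{"type":"array","items":{"type":"array"}},"force":{"type":"number"}},"required":["rows"]}

```bash
mkdir -p pics; ls
python3 - <<'E'
from rig import ctrl
import cv2,numpy as np
s=ctrl.state();print(s);print(ctrl.nose_length)
ims=[]
for c in["scene","side"]:
    im=ctrl.camera(c);cv2.imwrite(f"pics/{c}0.png",im[:,:,::-1]);k=ctrl.get_calibration(c);print(c,k["vertical_fov"],k["cx"],k["cy"],k["distortion"],np.round(k["cam_to_world"],3).tolist())
    for t in["chock","plate","shaft","clamp_handle","vblock","holder","ball_mount"]:
        print(t,[(round(d["conf"],2),np.round(d["rect"]).tolist()) for d in ctrl.find_in(c,t)][:5])
E
```

```text
pics
{'time_s': 0.0, 'joints': array([-1.50329636e+00,  2.63532879e-01, -4.89454711e-02,  1.25938994e+00,
       -8.79893043e-06,  1.41550227e+00]), 'joint_velocities': array([-0.00042403, -0.00056583,  0.00367617,  0.00190982,  0.00149613,
        0.00099455]), 'tau': array([-1.07716558e-03, -6.37615228e+01,  3.84580600e+01,  1.33943476e-02,
       -1.93314299e-04, -1.98137336e-06]), 'tool_pos': array([ 115.9794624 , -511.76265436,  244.81679388]), 'tool_rot': array([-3.12105565e+00, -3.49121593e-01, -6.00630026e-05]), 'ft_force': array([-0.24556337,  0.37674435,  0.22678724]), 'torque': array([ 0.03987331, -0.04559423, -0.00281634]), 'width': 85.4104668061891}
14.0
scene 43.1399482463373 321.8263625111964 195.70473855764646 [-0.15753926  0.          0.          0.          0.        ] [[0.052, 0.577, -0.815, 1357.446], [0.999, -0.019, 0.051, -119.731], [0.014, -0.816, -0.578, 813.562], [0.0, 0.0, 0.0, 1.0]]
chock [(0.93, [258.0, 206.0, 289.0, 228.0]), (0.92, [197.0, 185.0, 240.0, 234.0]), (0.71, [249.0, 233.0, 285.0, 269.0]), (0.53, [244.0, 277.0, 270.0, 319.0]), (0.46, [389.0, 203
[... 256 characters left out ...]
.63, [190.0, 217.0, 214.0, 268.0]), (0.6, [445.0, 169.0, 457.0, 209.0])]
ball_mount [(0.94, [177.0, 287.0, 205.0, 326.0])]
side 53.104187129485666 318.7879350264227 203.38778402553586 [-0.03951908  0.          0.          0.          0.        ] [[-0.702, -0.382, 0.601, -62.318], [-0.712, 0.371, -0.596, 475.938], [0.005, -0.846, -0.533, 648.043], [0.0, 0.0, 0.0, 1.0]]
chock [(0.77, [451.0, 229.0, 471.0, 260.0])]
plate [(0.66, [156.0, 180.0, 308.0, 306.0])]
shaft [(0.92, [204.0, 208.0, 269.0, 250.0])]
clamp_handle [(0.69, [194.0, 179.0, 206.0, 232.0])]
vblock [(0.8, [310.0, 202.0, 340.0, 224.0]), (0.15, [156.0, 174.0, 311.0, 309.0])]
holder []
ball_mount [(0.75, [342.0, 176.0, 357.0, 200.0])]
```

View pictures.

Run:
```python
import cv2,numpy as np
a=cv2.imread("pics/scene0.png");b=cv2.imread("pics/side0.png")
a1=cv2.resize(a[150:350,150:500],None,fx=2.25,fy=2.25,interpolation=cv2.INTER_CUBIC)
cv2.imwrite("pics/a1.png",a1)
cv2.imwrite("pics/b1.png",cv2.resize(b[130:350,140:500],None,fx=2.2,fy=2.2,interpolation=cv2.INTER_CUBIC))
```

```text
(no output)
```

View pics/a1.png

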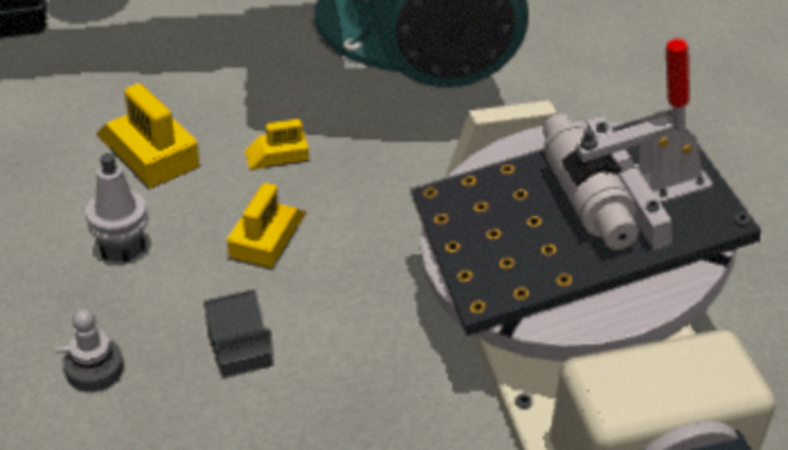

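View pics/b1.png

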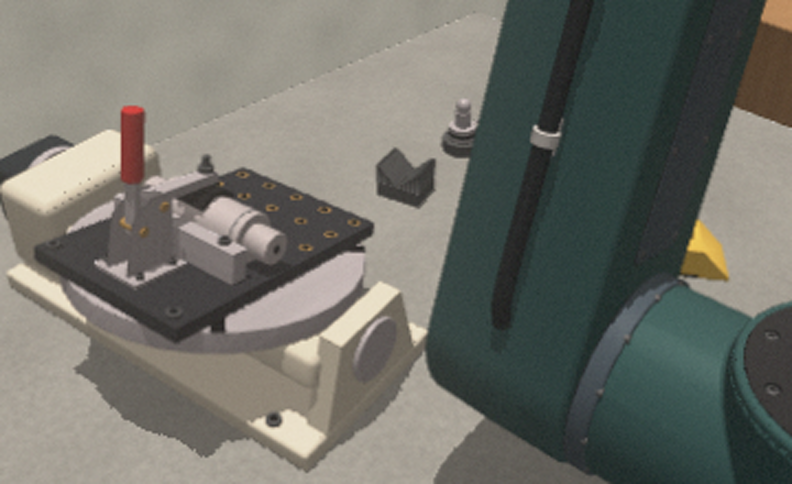

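The scene view (full-image pixels) shows three yellow wedges that could be taken for the chock: a large one at (216,210), a small one at (273,214) and a middle one at (268,251). I choose the one at (268,251). The clamp is shut with its red handle at (451,189), and the shaft is at (410,232). Next I fit the plate and the wedges.

```bash
cat > h.py <<'E'
import cv2,numpy as np
from scipy.optimize import minimize,least_squares
from scipy.spatial.transform import Rotation as R
def proj(k,P,h=400):
    f=h/2/np.tan(np.radians(k["vertical_fov"])/2)
    K=np.array([[f,0,k["cx"]],[0,f,k["cy"]],[0,0,1.]])
    T=np.linalg.inv(np.array(k["cam_to_world"]))
    return cv2.projectPoints(np.asarray(P,float).reshape(-1,3),cv2.Rodrigues(T[:3,:3])[0],T[:3,3],K,np.array(k["distortion"],float))[0].reshape(-1,2)
b=[(x,y,z) for y in(-25,25) for x,z in((-48,0),(48,0),(48,2),(22,28),(-48,28))]
r=[(x,y,z) for y in(-9,9) for x in(-42,14) for z in(28,63)]
B=np.array(b,float);G=np.array(r,float)
def Tc(p,s=1):
    c,q=np.cos(p[2]),np.sin(p[2]);M=np.array([[c,-q,0],[q,c,0],[0,0,1]])
    return lambda X:s*X@M.T+[p[0],p[1],p[3] if len(p)>3 else 0]
def render(k,f,sh=(400,640),up=4):
    m=np.zeros((sh[0]*up,sh[1]*up),np.uint8)
    for X in(B,G):
        u=proj(k,f(X));u=(u+.5)*up-.5
        cv2.fillConvexPoly(m,cv2.convexHull(np.round(u).astype(np.int32)),1)
    return cv2.resize(m.astype(np.float32),sh[::-1],interpolation=cv2.INTER_AREA)
def yellow(im): # rgb
    hsv=cv2.cvtColor(im,cv2.COLOR_RGB2HSV)
    return cv2.inRange(hsv,(18,120,60),(35,255,255))
def fitchock(k,mask,x0,scale=False):
    m=(mask>0).astype(np.float32)
    def cost(v):
        f=Tc(v[:3],v[3]*1 if scale else 1);q=render(k,f)
        return np.abs(q-m).sum()/m.sum()
    best=None
    for y in x0[2]:
        v=[x0[0],x0[1],y]+([1.] if scale else [])
        sim=[v]+[[v[j]+(d if j==i else 0) for j in range(len(v))] for i,d in enumerate([12,12,.3,.15][:len(v)])]
        q=minimize(cost,v,method="Nelder-Mead",options=dict(initial_simplex=np.array(sim),maxfev=250,xatol=.05,fatol=1e-4))
        if best is None or q.fun<best.fun:best=q
    return best
def unproj(k,uv,z=0,h=400):
    f=h/2/np.tan(np.radians(k["vertical_fov"])/2);K=np.array([[f,0,k["cx"]],[0,f,k["cy"]],[0,0,1.]])
    n=cv2.undistortPoints(np.array([[uv]],float),K,np.array(k["distortion"],float))[0,0]
    T=np.array(k["cam_to_world"]);d=T[:3,:3]@[n[0],n[1],1];o=T[:3,3];return o+d*(z-o[2])/d[2]
def plateR(yaw):return R.from_euler("z",yaw)*R.from_euler("x",.2)
E
python3 - <<'E'
from h import *
from rig import ctrl
ks={c:ctrl.get_calibration(c) for c in("scene","side")}
im=cv2.imread("pics/scene0.png")[:,:,::-1].copy()
n,l,st,ce=cv2.connectedComponentsWithStats(yellow(im))
for i in range(1,n):
    if st[i,4]<80:continue
    g=unproj(ks["scene"],ce[i],15)
    q=fitchock(ks["scene"],l==i,(g[0],g[1],np.arange(0,6.28,1.05)),True)
    print(ce[i].round(),st[i,4],q.x.round(3),round(q.fun,3))
obs=[("scene",(413,190),(-95,-137)),("scene",(470,328),(95,-137)),("scene",(759,232),(95,143)),
("side",(373,228),(-95,-137)),("side",(240,168),(95,-137)),("side",(178,330),(-95,143)),("side",(37,248),(95,143))]
def res(p,full=False):
    o=[]
    for c,uv,X in obs:
        uv=np.array(uv)/(2.25 if c=="scene" else 2.2)+((150,150) if c=="scene" else (140,130))
        o.append(proj(ks[c],plateR(p[2]).apply([X[0],X[1],0])+[p[0],p[1],125])[0]-uv)
    return np.ravel(o)
q=least_squares(res,[450,100,0],x_scale=[10,10,.1],loss="soft_l1");print(q.x,res(q.x).round(1))
E
```

```text
[13. 38.] 549 [-1.227135e+03 -1.674254e+03  5.819000e+00  1.607000e+00] 0.451
[ 24. 129.] 838 [-1.355750e+02 -1.099706e+03 -5.270000e-01  7.690000e-01] 0.744
[ 23. 217.] 2825 [  399.984 -1001.149     4.65      3.795] 0.373
[217. 212.] 1132 [ 295.004 -334.616    3.76     1.309] 0.081
[273. 214.] 458 [ 310.115 -183.226    4.923    0.708] 0.047
[267. 251.] 744 [ 447.123 -188.49     2.764    0.96 ] 0.074
[5.57194464e+02 1.08823607e+02 2.00726219e-01] [-1.5 -1.7 -0.8 -2.4  1.6 -4.2 -0.1 -3.6 -0.4 -1.  -0.1 -0.5 -3.  -0.3]
```

The middle wedge fits at scale 0.96 (the others at 1.31 and 0.71), so it is the right one. I'll plan the move to look at it.

```bash
cat >> h.py <<'E'
def toolpose(s):return np.array(s["tool_pos"]),R.from_rotvec(s["tool_rot"])
def down(yaw):return R.from_euler("z",yaw)*R.from_euler("x",np.pi)
def plan(p,r,p1,r1,hand,n=None,vmax=48,wmax=8.3):
    D=p1-p;W=(r.inv()*r1).as_rotvec();k=max(np.linalg.norm(D)/vmax,np.degrees(np.linalg.norm(W))/wmax)
    n=n or int(np.ceil(k));w=W/n;rows=[]
    for i in range(n):
        ri=r*R.from_rotvec(w*i);d=ri.inv().apply(D/n)
        rows.append([[round(float(v)/1000,4) for v in d],[round(float(v),2) for v in np.degrees(w)],hand])
    for i in range(0,n,8):print(str(rows[i:i+8]).replace(" ",""))
E
python3 - <<'E'
from h import *
from rig import ctrl
s=ctrl.state();p,r=toolpose(s);k=ctrl.get_calibration("wrist")
T=k["cam_to_world"];print(k["vertical_fov"],k["cx"],k["cy"],k["distortion"]);print("cam in tool",r.inv().apply(np.array(T)[:3,3]-p).round(1),(r.inv().as_matrix()@np.array(T)[:3,:3]).round(3).tolist())
plan(p,r,np.array([480,-205,250.]),down(2.764),0)
E
```

```text
66.26611640645359 317.16350482420535 200.296738924214 [0.00648594 0.         0.         0.         0.        ]
cam in tool [  80.8    0.6 -128.5] [[0.0, -0.949, -0.315], [1.0, 0.001, -0.0], [0.0, -0.315, 0.949]]
[[[0.0235,-0.0122,-0.0003],[-0.0,0.0,-8.09],0],[[0.025,-0.0087,-0.0003],[-0.0,0.0,-8.09],0],[[0.026,-0.0051,-0.0003],[-0.0,0.0,-8.09],0],[[0.0264,-0.0014,-0.0003],[-0.0,0.0,-8.09],0],[[0.0264,0.0023,-0.0003],[-0.0,0.0,-8.09],0],[[0.0258,0.006,-0.0003],[-0.0,0.0,-8.09],0],[[0.0247,0.0095,-0.0003],[-0.0,0.0,-8.09],0],[[0.0231,0.0129,-0.0003],[-0.0,0.0,-8.09],0]]
[[[0.021,0.016,-0.0003],[-0.0,0.0,-8.09],0],[[0.0186,0.0188,-0.0003],[-0.0,0.0,-8.09],0],[[0.0157,0.0213,-0.0003],[-0.0,0.0,-8.09],0],[[0.0126,0.0233,-0.0003],[-0.0,0.0,-8.09],0],[[0.0092,0.0248,-0.0003],[-0.0,0.0,-8.09],0],[[0.0056,0.0259,-0.0003],[-0.0,0.0,-8.09],0],[[0.0019,0.0264,-0.0003],[-0.0,0.0,-8.09],0],[[-0.0018,0.0264,-0.0003],[-0.0,0.0,-8.09],0]]
[[[-0.0055,0.0259,-0.0003],[-0.0,0.0,-8.09],0],[[-0.0091,0.0248,-0.0003],[-0.0,0.0,-8.09],0]]
```

send_rows --rows '[[[0.0235, -0.0122, 0], [0, 0, -8.1], 0], [[0.025, -0.0087, 0], [0, 0, -8.1], 0], [[0.026, -0.0051, 0], [0, 0, -8.1], 0], [[0.0264, -0.0014, 0], [0, 0, -8.1], 0], [[0.0264, 0.0023, 0], [0, 0, -8.1], 0], [[0.0258, 0.006, 0], [0, 0, -8.1], 0], [[0.0247, 0.0095, 0], [0, 0, -8.1], 0], [[0.0231, 0.0129, 0], [0, 0, -8.1], 0]]'

```text
time_s: 1.6
tool_pos: [279.2, -370.0, 244.9]
tool_rot: [2.411, 2.013, -0.001]
ft_force: [0.1, 0.3, -1.1]
width: 85.5
```

send_rows --rows '[[[0.021, 0.016, 0], [0, 0, -8.1], 0], [[0.0186, 0.0188, 0], [0, 0, -8.1], 0], [[0.0157, 0.0213, 0], [0, 0, -8.1], 0], [[0.0126, 0.0233, 0], [0, 0, -8.1], 0], [[0.0092, 0.0248, 0], [0, 0, -8.1], 0], [[0.0056, 0.0259, 0], [0, 0, -8.1], 0], [[0.0019, 0.0264, 0], [0, 0, -8.1], 0], [[-0.0018, 0.0264, 0], [0, 0, -8.1], 0]]'

```text
time_s: 2.4
tool_pos: [438.3, -217.0, 245.5]
tool_rot: [0.885, 3.012, -0.003]
ft_force: [-0.1, 0.2, 0.5]
width: 85.3
```

send_rows --rows '[[[-0.0055, 0.0259, 0], [0, 0, -8.1], 0], [[-0.0091, 0.0248, 0], [0, 0, -8.1], 0], [[0, 0, 0], [0, 0, 0], 0]]'

```text
time_s: 2.7
tool_pos: [478.4, -175.8, 245.4]
tool_rot: [0.421, 3.111, -0.003]
ft_force: [-0.8, 0.7, 0.3]
width: 85.4
```

```bash
cat > look.py <<'E'
from h import *
from rig import ctrl
import sys
def look(name,x0,view=True):
    s=ctrl.state();k=ctrl.get_calibration("wrist");im=ctrl.camera("wrist");cv2.imwrite(f"pics/{name}.png",im[:,:,::-1])
    p,r=toolpose(s);print(s["time_s"],p.round(1),"yaw",np.arctan2(*r.as_matrix()[1::-1,0]),"z",r.as_matrix()[:,2].round(3),s["joints"].round(2))
    return s,k,im
def chockin(k,im,x0):
    n,l,st,ce=cv2.connectedComponentsWithStats(yellow(im))
    u=proj(k,[[x0[0],x0[1],30]])[0];i=min([i for i in range(1,n) if st[i,4]>500],key=lambda i:np.hypot(*(ce[i]-u)))
    return fitchock(k,l==i,(x0[0],x0[1],[x0[2]])),l==i,st[i]
E
python3 - <<'E'
from look import *
s,k,im=look("w1",0)
q,m,st=chockin(k,im,(447,-188,2.764));print(q.x,q.fun,st)
cv2.imwrite("pics/w1m.png",m*255)
E
```

```text
2.7 [ 478.4 -175.8  245.4] yaw 2.8727277521680707 z [ 0.002 -0.002 -1.   ] [-0.51  0.23 -0.09  1.25 -0.   -0.24]
[ 445.52058032 -189.37523686    2.77261863] 0.03741732984781265 [ 275  102   50   90 3780][ WARN:0@1.850] global loadsave.cpp:1063 imwrite_ Unsupported depth image for selected encoder is fallbacked to CV_8U.
```

View pics/w1.png

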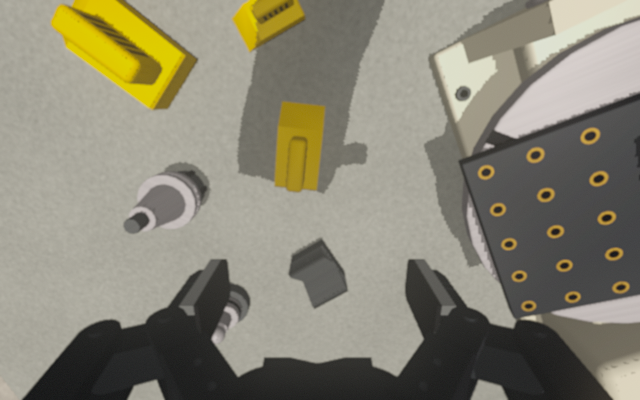

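The wrist view shows the middle wedge at pixel (300,145). Its fit is tight (error 0.037) at true scale and agrees with the scene camera, so I go above it.

Run:
```python
from look import *
p,r=toolpose(ctrl.state())
plan(p,r,np.array([458.6,-194.4,105.]),down(2.773),0,n=5)
```

```text
[[[0.0028,-0.0044,0.0281],[-0.02,0.03,1.09],0],[[0.0027,-0.0045,0.0281],[-0.02,0.03,1.09],0],[[0.0026,-0.0045,0.0281],[-0.02,0.03,1.09],0],[[0.0025,-0.0046,0.0281],[-0.02,0.03,1.09],0],[[0.0024,-0.0047,0.0281],[-0.02,0.03,1.09],0]]
```

send_rows --rows '[[[0.0028, -0.0044, 0.0281], [0, 0, 1.1], 0], [[0.0027, -0.0045, 0.0281], [0, 0, 1.1], 0], [[0.0026, -0.0045, 0.0281], [0, 0, 1.1], 0], [[0.0025, -0.0046, 0.0281], [0, 0, 1.1], 0], [[0.0024, -0.0047, 0.0281], [0, 0, 1.1], 0], [[0, 0, 0], [0, 0, 0], 0]]'

```text
time_s: 3.35
tool_pos: [455.8, -198.2, 101.6]
tool_rot: [0.605, 3.078, -0.007]
ft_force: [0.0, 0.7, 0.5]
width: 85.6
```

Run:
```python
from look import *
s,k,im=look("w2",0)
q,m,st=chockin(k,im,(445.5,-189.4,2.773));print(q.x,q.fun,st)
c=q.x;g=Tc(c)(np.array([-14,0,0.]));p,r=toolpose(s);print(g)
plan(p,r,np.array([g[0],g[1],47.]),down(c[2]),0,n=4)
```

```text
3.35 [ 455.8 -198.2  101.6] yaw 2.753124589544066 z [ 0.004 -0.005 -1.   ] [-0.57  0.3  -0.4   0.86 -0.   -0.18]
[ 445.56537024 -189.37524147    2.76587487] 0.036655984818935394 [ 288  127   74  153 9908]
[ 458.58879291 -194.51240626    0.        ]
[[[-0.0002,0.0012,0.0137],[-0.05,0.08,-0.18],0],[[-0.0002,0.0012,0.0137],[-0.05,0.08,-0.18],0],[[-0.0003,0.0011,0.0137],[-0.05,0.08,-0.18],0],[[-0.0003,0.0011,0.0137],[-0.05,0.08,-0.18],0]]
```

send_rows --rows '[[[-0.0002, 0.0012, 0.0137], [0, 0.1, -0.2], 0], [[-0.0002, 0.0012, 0.0137], [0, 0.1, -0.2], 0], [[-0.0003, 0.0011, 0.0137], [0, 0, -0.2], 0], [[-0.0003, 0.0011, 0.0137], [0, 0, -0.2], 0], [[0, 0, 0], [0, 0, 0], 0]]'

```text
time_s: 3.9
tool_pos: [463.7, -198.5, 55.5]
tool_rot: [0.586, 3.073, -0.013]
ft_force: [0.2, -0.6, -0.6]
width: 85.2
```

send_rows --rows '[[[0, 0, 0], [0, 0, 0], 1], [[0, 0, 0], [0, 0, 0], 1], [[0, 0, 0], [0, 0, 0], 1], [[0, 0, 0], [0, 0, 0], 1], [[0, 0, 0], [0, 0, 0], 1], [[0, 0, 0], [0, 0, 0], 1], [[0, 0, 0], [0, 0, 0], 1], [[0, 0, 0], [0, 0, 0], 1]]' --force 60

```text
time_s: 4.7
tool_pos: [465.5, -200.0, 60.2]
tool_rot: [0.587, 3.068, -0.016]
ft_force: [-0.3, -0.3, -2.0]
width: 16.6
```

The fingers closed too high because the arm undershot and drifted up. I reopen and go lower.

send_rows --rows '[[[0, 0, 0], [0, 0, 0], 0], [[0, 0, 0], [0, 0, 0], 0], [[0, 0, 0], [0, 0, 0], 0], [[0, 0, 0], [0, 0, 0], 0], [[0, 0, 0], [0, 0, 0], 0], [[0, 0, 0], [0, 0, 0], 0]]'

```text
time_s: 5.3
tool_pos: [465.6, -200.1, 60.3]
tool_rot: [0.587, 3.068, -0.016]
ft_force: [-0.6, -0.1, -0.1]
width: 85.3
```

Run:
```python
from look import *
s,k,im=look("w3",0)
q,m,st=chockin(k,im,(445.5,-189.4,2.766));print(q.x,q.fun,st)
c=q.x;g=Tc(c)(np.array([-14,0,0.]));p,r=toolpose(s);print(g,s["width"])
plan(p,r,np.array([g[0],g[1],47.]),down(c[2]),0,n=2)
```

```text
5.3 [ 465.6 -200.1   60.3] yaw 2.7636089916784297 z [ 0.016 -0.014 -1.   ] [-0.57  0.35 -0.46  0.74 -0.   -0.19]
[ 445.25148105 -191.39359547    2.76122083] 0.03307332098484039 [  273   116    94   194 15528]
[ 458.2508542 -196.5913159    0.       ] 85.29565107822108
[[[0.0042,0.0003,0.0066],[-0.2,0.57,0.07],0],[[0.0041,0.0003,0.0066],[-0.2,0.57,0.07],0]]
```

send_rows --rows '[[[0.0042, 0.0003, 0.0066], [-0.2, 0.6, 0], 0], [[0.0041, 0.0003, 0.0066], [-0.2, 0.6, 0], 0], [[0, 0, 0], [0, 0, 0], 0], [[0, 0, 0], [0, 0, 0], 0]]'

```text
time_s: 5.75
tool_pos: [457.3, -196.1, 45.4]
tool_rot: [-0.59, -3.082, -0.002]
ft_force: [0.5, -0.4, -0.2]
width: 85.2
```

Run:
```python
from look import *
s=ctrl.state();p,r=toolpose(s);print(p)
g=(458.3,-196.4)
plan(p,r,np.array([g[0],g[1],47.]),down(2.762),0,n=2)
```

```text
[ 457.30306726 -196.10192124   45.41244024]
[[[-0.0005,0.0,-0.0008],[0.03,-0.11,0.04],0],[[-0.0005,0.0,-0.0008],[0.03,-0.11,0.04],0]]
```

Good position. Close.

send_rows --rows '[[[-0.0005, 0, -0.001], [0, 0, 0], 1], [[0, 0, 0], [0, 0, 0], 1], [[0, 0, 0], [0, 0, 0], 1], [[0, 0, 0], [0, 0, 0], 1], [[0, 0, 0], [0, 0, 0], 1], [[0, 0, 0], [0, 0, 0], 1], [[0, 0, 0], [0, 0, 0], 1]]' --force 60

```text
time_s: 6.45
tool_pos: [458.1, -196.5, 46.9]
tool_rot: [-0.59, -3.083, -0.002]
ft_force: [0.1, -0.3, -0.6]
width: 16.9
```

Run:
```python
from look import *
s,k,im=look("w4",0);p,r=toolpose(s);print(s["width"],s["ft_force"])
q,m,st=chockin(k,im,(445.5,-191,2.766));print(q.x,q.fun,st)
c=q.x;Rc=R.from_euler("z",c[2]);print("chock origin in tool",r.inv().apply(np.array([c[0],c[1],0])-p),"rot",(r.inv()*Rc).as_rotvec())
plan(p,r,np.array([440,-190,230.]),down(2.0),1)
```

```text
6.45 [ 458.1 -196.5   46.9] yaw 2.763534523072549 z [-0.002  0.002 -1.   ] [-0.57  0.37 -0.48  0.73  0.   -0.19]
16.935626752439454 [ 0.10006479 -0.32824433 -0.61042917]
[ 444.23057424 -191.44711263    2.76119773] 0.21236303448677063 [  268   135   100   209 14967]
chock origin in tool [14.63513545 -0.49985049 46.91463154] rot [-3.14087284 -0.00366816 -0.00452666]
[[[0.0033,-0.0001,-0.0305],[-0.0,-0.03,7.29],1],[[0.0032,-0.0005,-0.0305],[-0.0,-0.03,7.29],1],[[0.0031,-0.0009,-0.0305],[-0.0,-0.03,7.29],1],[[0.003,-0.0013,-0.0305],[-0.0,-0.03,7.29],1],[[0.0028,-0.0017,-0.0305],[-0.0,-0.03,7.29],1],[[0.0025,-0.002,-0.0305],[-0.0,-0.03,7.29],1]]
```

Gripped on the ridge. Now I lift and carry it to a view pose above the plate.

```bash
cat >> h.py <<'E'
CT=np.array([13.7,0,46.9]) # chock origin in tool
def target(P,cx,cy,cz,dyaw=0,ct=CT):
    """tool pose putting chock origin at plate (cx,cy,cz); P=(x,y,yaw)"""
    Rp=plateR(P[2]);r=Rp*R.from_euler("z",np.pi/2+dyaw)*R.from_euler("x",np.pi)
    o=np.array([P[0],P[1],125])+Rp.apply([cx,cy,cz]);return o-r.apply(ct),r
P0=(557.2,108.8,.2007)
E
python3 - <<'E'
from look import *
p,r=toolpose(ctrl.state());p1=p+[0,0,130]
t,rt=target(P0,0,-60,110);print(t,rt.as_rotvec())
plan(p1,r,t,rt,1)
E
```

```text
[577.81376457   7.47343823 264.13051638] [-1.88599434 -2.30831148 -0.18923062]
[[[-0.0051,0.0334,-0.0125],[-0.82,1.48,8.09],1],[[-0.0,0.0339,-0.012],[-0.82,1.48,8.09],1],[[0.0051,0.0337,-0.0115],[-0.82,1.48,8.09],1],[[0.0101,0.0328,-0.0108],[-0.82,1.48,8.09],1],[[0.0149,0.0312,-0.01],[-0.82,1.48,8.09],1],[[0.0194,0.0289,-0.0092],[-0.82,1.48,8.09],1],[[0.0235,0.026,-0.0082],[-0.82,1.48,8.09],1]]
```

send_rows --rows '[[[0, 0, -0.033], [0, 0, 0], 1], [[0, 0, -0.043], [0, 0, 0], 1], [[0, 0, -0.043], [0, 0, 0], 1]]'

```text
time_s: 6.8
tool_pos: [455.5, -194.9, 164.3]
tool_rot: [-0.588, -3.073, -0.008]
ft_force: [0.7, -0.3, -2.2]
width: 17.1
```

send_rows --rows '[[[-0.0051, 0.0334, -0.0155], [-0.8, 1.5, 8.1], 1], [[0, 0.0339, -0.014], [-0.8, 1.5, 8.1], 1], [[0.0051, 0.0337, -0.0115], [-0.8, 1.5, 8.1], 1], [[0.0101, 0.0328, -0.0108], [-0.8, 1.5, 8.1], 1], [[0.0149, 0.0312, -0.01], [-0.8, 1.5, 8.1], 1], [[0.0194, 0.0289, -0.0092], [-0.8, 1.5, 8.1], 1], [[0.0235, 0.026, -0.0082], [-0.8, 1.5, 8.1], 1], [[0, 0, 0], [0, 0, 0], 1]]'

```text
time_s: 7.6
tool_pos: [583.3, 14.3, 265.5]
tool_rot: [-1.924, -2.259, -0.189]
ft_force: [-0.5, -1.2, -2.3]
width: 17.4
```

Run:
```python
from look import *
s,k,im=look("w5",0);p,r=toolpose(s);t,rt=target(P0,0,-60,110)
print(p-t,(r.inv()*rt).as_rotvec())
pts=[(x,y,0) for x in(-95,95) for y in(-137,143)]+[(-80,45,32),(80,45,32),(-55,20,50),(55,20,50)]
o=im[:,:,::-1].copy()
for X in pts:
    u=proj(k,plateR(P0[2]).apply(X)+[P0[0],P0[1],125])[0];print(X,u.round())
    cv2.drawMarker(o,tuple(int(v) for v in u.round()),(255,0,255),0,12,1)
cv2.imwrite("pics/w5o.png",o)
```

```text
7.6 [583.3  14.3 265.5] yaw 1.729338436315086 z [-0.046  0.204 -0.978] [-0.21  0.41  0.21  1.46  0.19  1.2 ]
[5.52584681 6.79852043 1.32054097] [-0.00409978 -0.01094505 -0.04120364]
(-95, -137, 0) [223. 255.]
(-95, 143, 0) [173. -74.]
(95, -137, 0) [406. 249.]
(95, 143, 0) [424. -88.]
(-80, 45, 32) [198.  60.]
(80, 45, 32) [409.  51.]
(-55, 20, 50) [228.  93.]
(55, 20, 50) [380.  86.]
```

View pics/w5o.png

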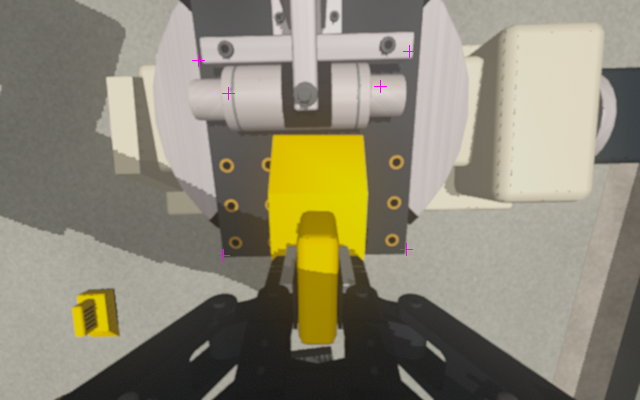

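Run:
```python
import cv2
a=cv2.imread("pics/w5.png");cv2.imwrite("pics/w5z.png",cv2.resize(a[15:265,180:440],None,fx=2.4,fy=2.4,interpolation=cv2.INTER_CUBIC))
```

```text
(no output)
```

View pics/w5z.png

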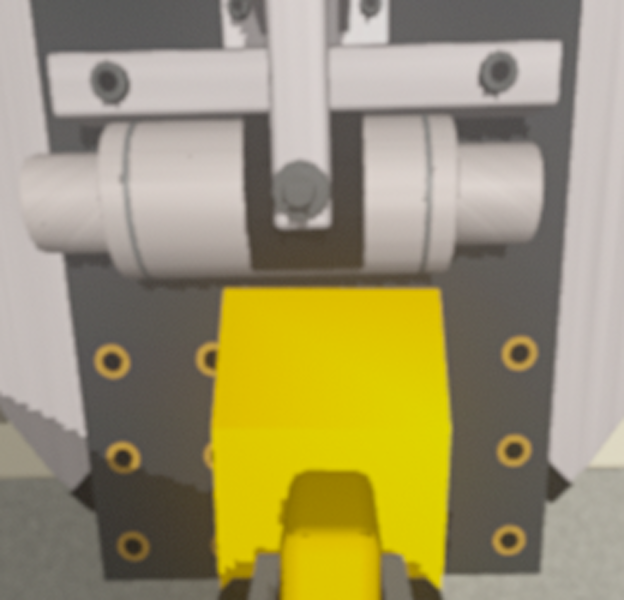

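Run:
```python
from look import *
k=ctrl.get_calibration("wrist");s=ctrl.state();p,r=toolpose(s)
f=lambda u:np.array(u)/2.4+(180,15)-0.3
obs=[((104,579),(-95,-137,0)),((541,574),(95,-137,0)),((55,116),(-80,45,32)),((559,103),(80,45,32)),((48,55),(-80,63,32)),((562,41),(80,63,32))]
def res(q):
    return np.ravel([proj(k,plateR(q[2]).apply(X)+[q[0],q[1],125+q[3]])[0]-f(u) for u,X in obs])
for free in(0,1):
    q=least_squares(lambda v:res([*v[:3],v[3]*free]),[557,109,.2,0],x_scale=[10,10,.1,10]).x;print(q,res(q).round(1))
P=q;P[3]*=1
pl=plateR(P[2])
def X(v):return proj(k,pl.apply(v)+[P[0],P[1],125+P[3]])[0]
# shaft mid x
for z,h,l,rr,y0 in((50,55,98,457,200),(41,83,20,544,197)):
    a=[X((-h+d,20,z))[0] for d in(-10,0,10)];b=[X((h+d,20,z))[0] for d in(-10,0,10)]
    print(z,np.interp(f((l,y0))[0],a,[-10,0,10]),np.interp(f((rr,y0))[0],b,[-10,0,10]))
# chock held: predicted nose corners / top edge vs picture
from h import CT
Rc=r*R.from_euler("x",np.pi)
for v,u in(((48,25,2),(222,287)),((48,-25,2),(441,288)),((22,25,28),(213,428)),((22,-25,28),(452,427))):
    print(v,proj(k,p+r.apply(CT)+Rc.apply(v))[0]-f(u))
Y=lambda yz:X((0,*yz))
print("shaft low silhouette pred",Y((20-25*np.cos(.35),25+25*np.sin(.35))),"obs row",f((300,275))[1])
```

```text
[5.58751960e+02 1.03819401e+02 1.85372840e-01 0.00000000e+00] [-0.5  1.6  0.7  1.  -1.   0.   0.8  0.3 -1.4 -1.1  1.4 -0.8]
[ 5.58555333e+02  1.04459799e+02  1.85432814e-01 -2.55276094e+00] [ 0.2  0.3 -0.1 -0.3  0.2  0.3 -0.3  0.6 -0.2 -0.6  0.3 -0.2]
50 -8.746661449483243 -8.918817356268063
41 -8.485088896165667 -8.162293660151635
(48, 25, 2) [ 0.2311965  -0.39807664]
(48, -25, 2) [-1.16898973 -0.77528963]
(22, 25, 28) [-0.83402223 -0.89495678]
(22, -25, 28) [-0.9684201  -0.43144494]
shaft low silhouette pred [308.83668531 126.20679527] obs row 129.28333333333333
```

```bash
sed -i 's/^P0=.*/P0=(558.6,104.4,.1854)/' h.py
cat > go.py <<'E'
from look import *
import sys
def go(cx,cy,cz,hand=1,n=None,yaw=0):
    s=ctrl.state();p,r=toolpose(s);t,rt=target(P0,cx,cy,cz,yaw)
    Rp=plateR(P0[2]);e=Rp.inv().apply(p+r.apply(CT)-[P0[0],P0[1],125])
    print("now chock in plate",e.round(1),"roterr deg",np.degrees((r.inv()*rt).as_rotvec()).round(2),"F plate",Rp.inv().apply(s["ft_force"]).round(1),s["width"],s["time_s"])
    plan(p,r,t,rt,hand,n)
if __name__=="__main__":
    a=[float(v) for v in sys.argv[1:]];go(*a[:3],1,int(a[3]) if len(a)>3 else None)
E
python3 go.py -8.8 -50 12 4
```

```text
now chock in plate [  6.5 -50.4 108.9] roterr deg [-0.49 -0.57 -1.24] F plate [-0.6 -0.3 -1.9] 16.66132270344514 7.65
[[[-0.0001,-0.0036,0.0242],[-0.12,-0.14,-0.31],1],[[-0.0,-0.0037,0.0242],[-0.12,-0.14,-0.31],1],[[0.0,-0.0037,0.0242],[-0.12,-0.14,-0.31],1],[[0.0001,-0.0038,0.0242],[-0.12,-0.14,-0.31],1]]
```

send_rows --rows '[[[0, -0.0036, 0.0242], [-0.1, -0.1, -0.3], 1], [[0, -0.0037, 0.0242], [-0.1, -0.1, -0.3], 1], [[0, -0.0037, 0.0242], [-0.1, -0.1, -0.3], 1], [[0, -0.0038, 0.02], [-0.1, -0.1, -0.3], 1], [[0, 0, 0], [0, 0, 0], 1], [[0, 0, 0], [0, 0, 0], 1]]'

```text
time_s: 8.25
tool_pos: [560.3, 25.7, 169.6]
tool_rot: [-1.892, -2.302, -0.187]
ft_force: [-0.1, -0.8, -1.0]
width: 16.8
```

```bash
python3 go.py -8.8 -48 4 2
```

```text
now chock in plate [-13.2 -53.6  12.3] roterr deg [-0.26  0.01  0.5 ] F plate [-0.2 -1.  -0.8] 16.820992732645486 8.25
[[[0.0028,0.0021,0.0041],[-0.13,0.01,0.25],1],[[0.0028,0.002,0.0041],[-0.13,0.01,0.25],1]]
```

send_rows --rows '[[[0.0028, 0.0021, 0.0041], [-0.1, 0, 0.3], 1], [[0.0028, 0.002, 0.0041], [-0.1, 0, 0.3], 1], [[0, 0, 0], [0, 0, 0], 1], [[0, 0, 0], [0, 0, 0], 1]]'

```text
time_s: 8.65
tool_pos: [564.7, 33.0, 164.4]
tool_rot: [-1.908, -2.294, -0.192]
ft_force: [-0.2, 0.5, -2.2]
width: 17.0
```

```bash
python3 go.py -8.8 -46 -2 3
python3 - <<'E'
from look import *
s,k,im=look("w6",0)
cv2.imwrite("pics/w6z.png",cv2.resize(im[0:260,170:470,::-1],None,fx=2.3,fy=2.3,interpolation=cv2.INTER_CUBIC))
E
```

```text
now chock in plate [ -7.1 -48.5   5.9] roterr deg [ 0.13  0.09 -0.11] F plate [-0.1  0.1 -2.2] 17.03042108564713 8.65
[[[0.0008,-0.0005,0.0026],[0.04,0.03,-0.04],1],[[0.0008,-0.0005,0.0026],[0.04,0.03,-0.04],1],[[0.0008,-0.0005,0.0026],[0.04,0.03,-0.04],1]]
8.65 [564.7  33.  164.4] yaw 1.7542658593158622 z [-0.034  0.194 -0.98 ] [-0.18  0.4  -0.08  1.16  0.19  1.2 ]
```

View pics/w6z.png

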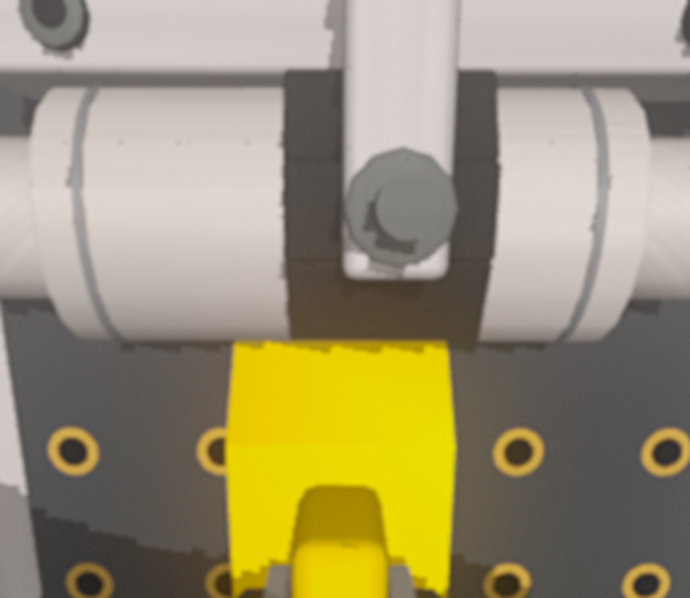

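send_rows --rows '[[[0, 0, 0.002], [0, 0, 0], 1], [[0, 0, 0.002], [0, 0, 0], 1], [[0, 0, 0], [0, 0, 0], 1]]'

```text
time_s: 9.0
tool_pos: [564.8, 33.7, 160.4]
tool_rot: [-1.908, -2.295, -0.192]
ft_force: [-0.1, 0.2, -1.8]
width: 16.8
```

```bash
python3 go.py -7.1 -46 -2 3
```

```text
now chock in plate [ -6.8 -48.6   1.8] roterr deg [ 0.16  0.11 -0.09] F plate [-0.1 -0.1 -1.8] 16.803599204639465 9.0
[[[0.0008,-0.0,0.0013],[0.05,0.04,-0.03],1],[[0.0008,-0.0,0.0013],[0.05,0.04,-0.03],1],[[0.0008,-0.0,0.0013],[0.05,0.04,-0.03],1]]
```

send_rows --rows '[[[0, 0, 0.0012], [0, 0, 0], 1], [[0, 0, 0.001], [0, 0, 0], 1]]'

```text
time_s: 9.2
tool_pos: [564.8, 34.0, 158.3]
tool_rot: [-1.909, -2.295, -0.193]
ft_force: [-0.7, -4.4, 6.0]
width: 17.3
```

send_rows --rows '[[[0, 0, 0.001], [0, 0, 0], 1], [[0, 0, 0], [0, 0, 0], 1]]'

```text
time_s: 9.4
tool_pos: [564.9, 34.0, 158.6]
tool_rot: [-1.91, -2.296, -0.194]
ft_force: [-0.7, 0.1, -0.6]
width: 17.2
```

```bash
python3 go.py -7.1 -46 -2 3
```

```text
now chock in plate [ -6.5 -48.7  -0. ] roterr deg [ 0.26  0.15 -0.1 ] F plate [-0.7  0.1 -0.6] 17.22310548397197 9.4
[[[0.0009,-0.0001,0.0007],[0.09,0.05,-0.03],1],[[0.0009,-0.0001,0.0007],[0.09,0.05,-0.03],1],[[0.0009,-0.0001,0.0007],[0.09,0.05,-0.03],1]]
```

send_rows --rows '[[[0.002, -0.0001, 0.0002], [0, 0, 0], 1], [[0.002, -0.0001, 0.0002], [0, 0, 0], 1], [[0.002, 0, 0.0002], [0, 0, 0], 1]]'

```text
time_s: 9.7
tool_pos: [564.3, 39.4, 159.7]
tool_rot: [-1.912, -2.297, -0.194]
ft_force: [1.0, -4.4, 3.8]
width: 17.1
```

```bash
python3 go.py -6.8 -40 0 3
```

```text
now chock in plate [ -6.  -43.3  -0. ] roterr deg [ 0.35  0.25 -0.12] F plate [ 0.2 -3.7  4.6] 17.08922999303851 9.7
[[[0.001,-0.0002,-0.0],[0.12,0.08,-0.04],1],[[0.001,-0.0002,0.0],[0.12,0.08,-0.04],1],[[0.001,-0.0002,0.0],[0.12,0.08,-0.04],1]]
```

send_rows --rows '[[[0.001, -0.0003, 0], [0.1, 0.1, 0], 1], [[0.001, -0.0003, 0], [0.1, 0.1, 0], 1]]'

```text
time_s: 9.9
tool_pos: [563.3, 41.8, 160.1]
tool_rot: [-1.908, -2.294, -0.193]
ft_force: [0.8, -1.7, -1.9]
width: 16.7
```

send_rows --rows '[[[0.001, -0.0002, 0], [0, 0, 0], 1]]'

```text
time_s: 10.0
tool_pos: [563.1, 42.2, 160.3]
tool_rot: [-1.908, -2.295, -0.192]
ft_force: [1.7, -5.9, 0.7]
width: 17.1
```

send_rows --rows '[[[0.001, 0, 0], [0, 0, 0], 1]]'

```text
time_s: 10.1
tool_pos: [563.1, 42.9, 160.4]
tool_rot: [-1.909, -2.295, -0.191]
ft_force: [1.0, -5.3, 1.3]
width: 17.1
```

```bash
python3 go.py -6.8 -40 0 3
python3 - <<'E'
from look import *
s,k,im=look("w7",0)
cv2.imwrite("pics/w7z.png",cv2.resize(im[0:240,190:450,::-1],None,fx=2.4,fy=2.4,interpolation=cv2.INTER_CUBIC))
E
```

```text
now chock in plate [ -6.8 -39.5  -0. ] roterr deg [ 0.14  0.15 -0.12] F plate [ 0.1 -5.   2.4] 17.10647556704643 10.1
[[[-0.0002,0.0001,-0.0],[0.05,0.05,-0.04],1],[[-0.0002,0.0001,-0.0],[0.05,0.05,-0.04],1],[[-0.0002,0.0001,-0.0],[0.05,0.05,-0.04],1]]
10.1 [563.1  42.9 160.4] yaw 1.754097202915312 z [-0.034  0.193 -0.981] [-0.16  0.4  -0.09  1.14  0.19  1.22]
```

View pics/w7z.png

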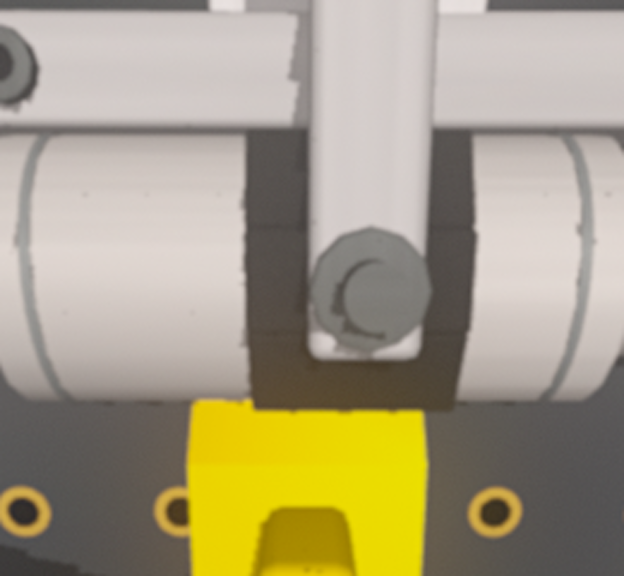

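The chock is centred: its middle is at crop x 307, against 305 for the shaft. I push gently until contact is clear.

send_rows --rows '[[[0.001, 0, 0], [0, 0, 0], 1]]'

```text
time_s: 10.25
tool_pos: [563.0, 43.4, 160.6]
tool_rot: [-1.91, -2.295, -0.19]
ft_force: [1.0, -9.5, 3.1]
width: 17.3
```

send_rows --rows '[[[0.001, 0, 0], [0, 0, 0], 1]]'

```text
time_s: 10.35
tool_pos: [563.1, 43.6, 160.8]
tool_rot: [-1.911, -2.296, -0.188]
ft_force: [1.7, -11.0, 2.6]
width: 17.0
```

send_rows --rows '[[[0.001, 0, 0], [0, 0, 0], 1]]'

```text
time_s: 10.45
tool_pos: [563.0, 43.6, 161.0]
tool_rot: [-1.913, -2.297, -0.186]
ft_force: [0.7, -10.2, 1.2]
width: 17.0
```

```bash
python3 go.py -6.8 -40 0 3
```

```text
now chock in plate [ -6.7 -38.9   0.3] roterr deg [ 0.11  0.47 -0.18] F plate [-1.2 -9.7  3.2] 17.027297230536767 10.45
[[[-0.0005,0.0,0.0001],[0.04,0.16,-0.06],1],[[-0.0005,0.0,0.0001],[0.04,0.16,-0.06],1],[[-0.0005,0.0,0.0001],[0.04,0.16,-0.06],1]]
```

send_rows --rows '[[[0, 0, 0.0004], [0, 0.4, -0.1], 1], [[0, 0, 0], [0, 0, 0], 1], [[0, 0, 0], [0, 0, 0], 1]]'

```text
time_s: 10.75
tool_pos: [563.1, 43.3, 160.4]
tool_rot: [-1.908, -2.294, -0.191]
ft_force: [1.4, -2.4, 1.4]
width: 17.2
```

```bash
python3 go.py -6.8 -40 0 3
```

```text
now chock in plate [ -6.8 -39.1  -0.1] roterr deg [ 0.09  0.12 -0.11] F plate [ 0.9 -2.3  1.9] 17.239287401037025 10.75
[[[-0.0003,0.0,-0.0],[0.03,0.04,-0.04],1],[[-0.0003,0.0,-0.0],[0.03,0.04,-0.04],1],[[-0.0003,0.0,-0.0],[0.03,0.04,-0.04],1]]
```

Seated flat and touching. Release, then back off square to the plate.

send_rows --rows '[[[0, 0, 0], [0, 0, 0], 0.8], [[0, 0, 0], [0, 0, 0], 0.6], [[0, 0, 0], [0, 0, 0], 0.5], [[0, 0, 0], [0, 0, 0], 0.5], [[0, 0, 0], [0, 0, 0], 0.5], [[0, 0, 0], [0, 0, 0], 0.5]]'

```text
time_s: 11.35
tool_pos: [562.3, 44.4, 160.1]
tool_rot: [-1.906, -2.293, -0.191]
ft_force: [-0.5, -0.3, -0.6]
width: 42.9
```

send_rows --rows '[[[0, 0, -0.02], [0, 0, 0], 0.5], [[0, 0, -0.03], [0, 0, 0], 0.5], [[0, 0, -0.03], [0, 0, 0], 0.5], [[0, 0, -0.03], [0, 0, 0], 0.5], [[0, 0, 0], [0, 0, 0], 0.5]]'

```text
time_s: 11.85
tool_pos: [565.4, 22.8, 271.1]
tool_rot: [-1.904, -2.292, -0.19]
ft_force: [0.7, 1.4, -0.6]
width: 42.9
```

Run:
```python
from look import *
s,k,im=look("w8",0);p,r=toolpose(s);print(s["width"])
Rp=plateR(P0[2]);o=np.array([P0[0],P0[1],125])
print("TCP in plate",Rp.inv().apply(p-o))
# fit chock on plate
n,l,st,ce=cv2.connectedComponentsWithStats(yellow(im));u=proj(k,o+Rp.apply([-7,-40,20]))[0]
i=min([i for i in range(1,n) if st[i,4]>500],key=lambda i:np.hypot(*(ce[i]-u)))
m=(l==i).astype(np.float32)
def cost(v):
    f=Tc([v[0],v[1],v[2]+np.pi/2]);return np.abs(render(k,lambda X:o+Rp.apply(f(X)))-m).sum()/m.sum()
q=minimize(cost,[-7,-40,0],method="Nelder-Mead",options=dict(initial_simplex=[[-7,-40,0],[-1,-40,0],[-7,-34,0],[-7,-40,.1]],maxfev=200))
print("chock plate",q.x,q.fun)
cv2.imwrite("pics/w8z.png",cv2.resize(im[0:300,160:480,::-1],None,fx=2,fy=2,interpolation=cv2.INTER_CUBIC))
```

```text
11.85 [565.4  22.8 271.1] yaw 1.7550369329274245 z [-0.039  0.196 -0.98 ] [-0.19  0.37  0.16  1.44  0.19  1.18]
42.881793921722036
TCP in plate [ -8.3499851  -50.85315707 159.36441588]
chock plate [-6.81336492e+00 -5.28121575e+01  2.43944030e-02] 0.2062859982252121
```

View pics/w8z.png

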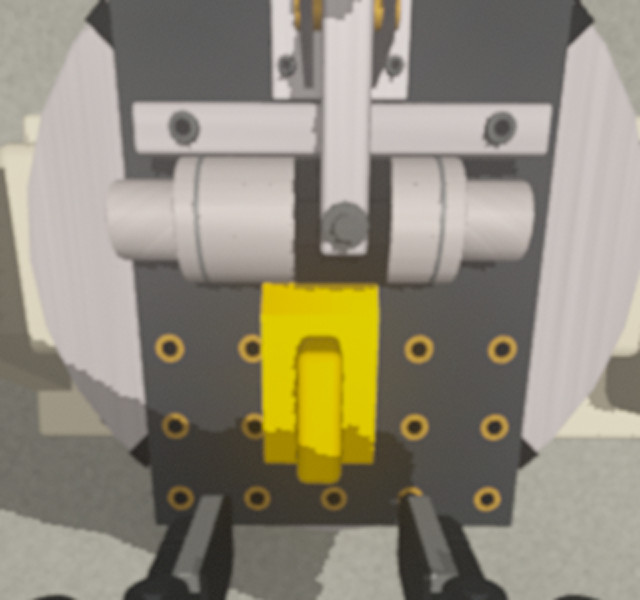

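The view shows the chock standing straight (sides at crop x 262 and 378), centred on the shaft and with its nose under the shaft's edge (row 283). The silhouette fit is biased because the nose is hidden, so I check its rear edge instead. Next I plan the handle approach.

```bash
cat > hd.py <<'E'
from look import *
Rp=plateR(P0[2]);O=np.array([P0[0],P0[1],125.])
def pose(th,rad,off=0,x=0):
    M=Rp*R.from_rotvec([-th,0,0]);return O+Rp.apply([0,108,45])+M.apply([x,off,rad]),M*R.from_rotvec([0,np.pi,0])
def now():
    s=ctrl.state();p,r=toolpose(s);v=Rp.inv().apply(p-O)-[0,108,45];z=Rp.inv().apply(r.apply([0,0,-1]))
    print("t",s["time_s"],"TCP rel pivot",v.round(1),"th_tcp",np.arctan2(v[1],v[2]).round(3),"rad",np.hypot(v[1],v[2]).round(1),"tilt",np.arctan2(z[1],z[2]).round(3),"F",Rp.inv().apply(s["ft_force"]).round(1),"w",s["width"].round(1),"j",s["joints"].round(2));return p,r
E
python3 - <<'E'
from hd import *
k=ctrl.get_calibration("wrist");Oz=O-[0,0,2.5]
for v in((-48,25,28),(-48,-25,28)):
    print(proj(k,Oz+Rp.apply(Tc([-7,-40,np.pi/2])(np.array(v,float))))*2-[320,0])
p,r=now();print(pose(0,190)[0],pose(1.2,95)[0])
p1=p+r.apply([0,0,-60]);plan(p1,r,*pose(0,190),.5)
E
```

```text
[[265.70791984 465.76401724]]
[[373.43600481 465.85819045]]Traceback (most recent call last):
  File "<stdin>", line 5, in <module>
  File "hd.py", line 7, in now
    print("t",s["time_s"],"TCP rel pivot",v.round(1),"th_tcp",np.arctan2(v[1],v[2]).round(3),"rad",np.hypot(v[1],v[2]).round(1),"tilt",np.arctan2(z[1],z[2]).round(3),"F",Rp.inv().apply(s["ft_force"]).round(1),"w",s["width"].round(1),"j",s["joints"].round(2));return p,r
                                                                                                                                                                                                                     ^^^^^^^^^^^^^^^^
AttributeError: 'float' object has no attribute 'round'
```

send_rows --rows '[[[0, 0, -0.035], [0, 0, 0], 0.5], [[0, 0, -0.035], [0, 0, 0], 0.5], [[0, 0, 0], [0, 0, 0], 0.5]]'

```text
time_s: 12.2
tool_pos: [566.4, 9.7, 336.4]
tool_rot: [-1.899, -2.286, -0.183]
ft_force: [-0.2, 1.0, -0.9]
width: 42.3
```

The chock's rear corners show at rows 463/463, against 466 predicted for snug. That is straight and snug to about 1 mm.

```bash
sed -i 's/s\["width"\].round(1)/round(float(s["width"]),1)/' hd.py
python3 - <<'E'
from hd import *
p,r=now();print(pose(0,190)[0],pose(1.2,95)[0])
plan(p,r,*pose(0,190),.5)
E
```

```text
t 12.2 TCP rel pivot [  -9.8 -158.6  180.9] th_tcp -0.72 rad 240.6 tilt -0.005 F [ 0.   0.9 -1. ] w 42.3 j [-0.22  0.38  0.36  1.64  0.18  1.16]
[547.69448261 162.54605045 376.77193352] [526.00011253 278.21611832 241.88800279]
[[[0.0144,0.0009,-0.0008],[-0.02,-0.06,-8.19],0.5],[[0.0142,0.0029,-0.0008],[-0.02,-0.06,-8.19],0.5],[[0.0136,0.0049,-0.0008],[-0.02,-0.06,-8.19],0.5],[[0.0128,0.0068,-0.0008],[-0.02,-0.06,-8.19],0.5],[[0.0117,0.0085,-0.0008],[-0.02,-0.06,-8.19],0.5],[[0.0103,0.0101,-0.0008],[-0.02,-0.06,-8.19],0.5],[[0.0088,0.0115,-0.0008],[-0.02,-0.06,-8.19],0.5],[[0.0071,0.0126,-0.0008],[-0.02,-0.06,-8.19],0.5]]
[[[0.0052,0.0135,-0.0008],[-0.02,-0.06,-8.19],0.5],[[0.0032,0.0141,-0.0008],[-0.02,-0.06,-8.19],0.5],[[0.0012,0.0144,-0.0008],[-0.02,-0.06,-8.19],0.5]]
```

send_rows --rows '[[[0.0144, 0.0009, -0.001], [0, 0, -8.2], 0.5], [[0.0142, 0.0029, -0.001], [0, 0, -8.2], 0.5], [[0.0136, 0.0049, -0.001], [0, 0, -8.2], 0.5], [[0.0128, 0.0068, -0.001], [0, 0, -8.2], 0.5], [[0.0117, 0.0085, -0.001], [0, 0, -8.2], 0.5], [[0.0103, 0.0101, -0.001], [0, 0, -8.2], 0.5], [[0.0088, 0.0115, -0.001], [0, 0, -8.2], 0.5], [[0.0071, 0.0126, -0.001], [0, 0, -8.2], 0.5]]'

```text
time_s: 13.0
tool_pos: [549.8, 124.4, 357.3]
tool_rot: [-0.307, -3.031, -0.296]
ft_force: [-0.2, -0.2, -1.1]
width: 42.6
```

send_rows --rows '[[[0.0052, 0.0135, -0.001], [0, 0, -8.2], 0.5], [[0.0032, 0.0141, -0.001], [0, 0, -8.2], 0.5], [[0.0012, 0.0144, -0.001], [0, 0, -8.2], 0.5], [[0, 0, 0], [0, 0, 0], 0.5], [[0, 0, 0], [0, 0, 0], 0.5]]'

```text
time_s: 13.5
tool_pos: [541.1, 169.6, 363.1]
tool_rot: [0.382, -3.056, -0.321]
ft_force: [-0.3, 0.9, 0.6]
width: 42.5
```

Run:
```python
from hd import *
p,r=now()
plan(p,r,*pose(0,170),.5)
s,k,im=look("w9",0)
u=[proj(k,O+Rp.apply(v))[0].round() for v in((0,108,155),(0,108,89))];print(u)
o=im[:,:,::-1].copy()
for v in u:cv2.drawMarker(o,tuple(int(t) for t in v),(255,0,255),0,14,1)
cv2.imwrite("pics/w9o.png",o)
```

```text
t 13.5 TCP rel pivot [ -5.2   5.3 175. ] th_tcp 0.03 rad 175.1 tilt -0.01 F [-0.1  1.   0.4] w 42.5 j [ 0.06  0.36  0.4   1.67  0.2  -0.19]
[[[-0.005,-0.0057,0.0048],[0.64,-1.81,3.44],0.5]]
13.5 [541.1 169.6 363.1] yaw -2.8909706312016437 z [-0.07   0.199 -0.977] [ 0.06  0.36  0.4   1.67  0.2  -0.19]
[array([309., 233.]), array([310., 205.])]
```

View pics/w9o.png

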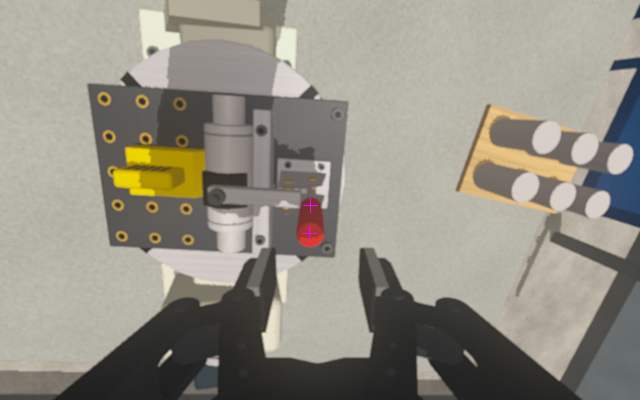

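The red grip lies where predicted (310,233), between the fingers. Descend over it.

send_rows --rows '[[[-0.005, -0.0057, 0.005], [0.6, -1.8, 3.4], 0.5], [[0, 0, 0], [0, 0, 0], 0.5], [[0, 0, 0], [0, 0, 0], 0.5]]'

```text
time_s: 13.85
tool_pos: [547.0, 165.0, 355.2]
tool_rot: [0.276, -3.092, -0.311]
ft_force: [0.2, 0.6, 0.2]
width: 42.9
```

Run:
```python
from hd import *
p,r=now()
plan(p,r,*pose(0,95),.5,n=4)
```

```text
t 13.85 TCP rel pivot [ -0.2  -1.8 168.4] th_tcp -0.011 rad 168.4 tilt -0.001 F [0.3 0.5 0.1] w 42.9 j [ 0.05  0.35  0.36  1.61  0.2  -0.13]
[[[-0.0001,0.0004,0.0184],[0.01,-0.03,-0.11],0.5],[[-0.0001,0.0004,0.0184],[0.01,-0.03,-0.11],0.5],[[-0.0001,0.0004,0.0184],[0.01,-0.03,-0.11],0.5],[[-0.0001,0.0005,0.0184],[0.01,-0.03,-0.11],0.5]]
```

send_rows --rows '[[[0, 0.0004, 0.0184], [0, 0, -0.1], 0.5], [[0, 0.0004, 0.0184], [0, 0, -0.1], 0.5], [[0, 0.0004, 0.0184], [0, 0, -0.1], 0.5], [[0, 0.0005, 0.0184], [0, 0, -0.1], 0.5], [[0, 0, 0], [0, 0, 0], 0.5], [[0, 0, 0], [0, 0, 0], 0.5]]'

```text
time_s: 14.45
tool_pos: [543.7, 180.0, 281.9]
tool_rot: [0.286, -3.089, -0.312]
ft_force: [-0.0, -0.4, 0.8]
width: 42.9
```

Run:
```python
from hd import *
p,r=now()
plan(p,r,*pose(0,95),.5,n=1)
# arc rows: equal theta steps from pose(0,95,off) along arc
pa,ra=pose(0,95,5);n=12
a,b=pose(.1,95,5);print("row per .1 rad",ra.inv().apply(a-pa),np.degrees((ra.inv()*b).as_rotvec()))
```

```text
t 14.45 TCP rel pivot [-0.7 -1.3 93.5] th_tcp -0.014 rad 93.5 tilt -0.002 F [-0.1 -0.2  0.9] w 42.9 j [ 0.08  0.34  0.15  1.41  0.2  -0.11]
[[[-0.0007,0.0013,-0.0015],[0.11,-0.3,-0.07],0.5]]
row per .1 rad [5.41115616e-15 9.45919541e+00 9.73771382e-01] [5.72957795e+00 9.94337594e-17 1.24913660e-15]
```

Narrow the jaws loosely round the grip, then start to swing.

send_rows --rows '[[[-0.0007, 0.0013, -0.0015], [0, 0, 0], 0.65], [[0, 0, 0], [0, 0, 0], 0.65], [[0, 0.002, 0], [0, 0, 0], 0.65], [[0, 0.002, 0], [0, 0, 0], 0.65], [[0, 0.005, 0.0005], [2.9, 0, 0], 0.65], [[0, 0.005, 0.0005], [2.9, 0, 0], 0.65], [[0, 0.005, 0.0005], [2.9, 0, 0], 0.65]]'

```text
time_s: 15.15
tool_pos: [542.6, 197.3, 288.2]
tool_rot: [0.283, -3.122, -0.066]
ft_force: [1.3, -5.2, -1.9]
width: 30.0
```

Run:
```python
from hd import *
p,r=now()
plan(p,r,*pose(.3,95,5),.65,n=3)
```

```text
t 15.15 TCP rel pivot [ 1.3 16.8 96.2] th_tcp 0.173 rad 97.7 tilt 0.158 F [ 0.3 -5.6 -0.8] w 30.0 j [0.19 0.35 0.19 1.42 0.04 0.01]
[[[0.0005,0.0057,0.0015],[2.72,-0.05,-0.09],0.65],[[0.0005,0.0057,0.0012],[2.72,-0.05,-0.09],0.65],[[0.0005,0.0058,0.0009],[2.72,-0.05,-0.09],0.65]]
```

send_rows --rows '[[[0.0005, 0.007, 0.0015], [4, 0, 0], 0.65], [[0.0005, 0.007, 0.0015], [4, 0, 0], 0.65], [[0.0005, 0.007, 0.0013], [4, 0, 0], 0.65], [[0, 0.007, 0.0013], [4, 0, 0], 0.65], [[0, 0.007, 0.0013], [4, 0, 0], 0.65], [[0, 0.007, 0.0013], [4, 0, 0], 0.65]]'

```text
time_s: 15.75
tool_pos: [536.1, 234.8, 280.3]
tool_rot: [-0.267, 3.023, -0.613]
ft_force: [-1.9, -5.8, 5.2]
width: 29.9
```

Run:
```python
from hd import *
p,r=now()
plan(p,r,*pose(.9,95,5),.65,n=6)
```

```text
t 15.75 TCP rel pivot [ 1.9 52.6 80.9] th_tcp 0.576 rad 96.5 tilt 0.601 F [-3.  -4.2  6.1] w 29.9 j [ 0.45  0.45  0.27  1.5  -0.39  0.29]
[[[0.0004,0.0059,0.0012],[2.85,0.05,-0.11],0.65],[[0.0004,0.0059,0.0009],[2.85,0.05,-0.11],0.65],[[0.0004,0.0059,0.0006],[2.85,0.05,-0.11],0.65],[[0.0004,0.006,0.0003],[2.85,0.05,-0.11],0.65],[[0.0003,0.006,0.0],[2.85,0.05,-0.11],0.65],[[0.0003,0.006,-0.0003],[2.85,0.05,-0.11],0.65]]
```

send_rows --rows '[[[0.0004, 0.0072, 0.0012], [3.3, 0, 0], 0.65], [[0.0004, 0.0072, 0.001], [3.3, 0, 0], 0.65], [[0.0004, 0.0072, 0.001], [3.3, 0, 0], 0.65], [[0.0004, 0.0072, 0.001], [3.3, 0, 0], 0.65], [[0.0003, 0.0072, 0.0008], [3.3, 0, 0], 0.65]]'

```text
time_s: 16.25
tool_pos: [530.8, 263.9, 262.9]
tool_rot: [-0.248, 2.862, -1.05]
ft_force: [0.6, -3.6, 4.0]
width: 30.0
```

Run:
```python
from hd import *
p,r=now()
plan(p,r,*pose(1.18,95,5),.65,n=5)
```

```text
t 16.25 TCP rel pivot [ 2.1 78.1 58. ] th_tcp 0.932 rad 97.3 tilt 0.905 F [-0.  -2.8  4.7] w 30.0 j [ 0.6   0.6   0.36  1.65 -0.64  0.53]
[[[0.0005,0.0056,0.0014],[3.15,0.13,-0.22],0.65],[[0.0005,0.0057,0.0011],[3.15,0.13,-0.22],0.65],[[0.0005,0.0057,0.0008],[3.15,0.13,-0.22],0.65],[[0.0005,0.0057,0.0005],[3.15,0.13,-0.22],0.65],[[0.0004,0.0058,0.0002],[3.15,0.13,-0.22],0.65]]
```

send_rows --rows '[[[0.0005, 0.0065, 0.0014], [3.3, 0.1, -0.2], 0.65], [[0.0005, 0.0065, 0.0011], [3.3, 0.1, -0.2], 0.65], [[0.0005, 0.006, 0.0008], [3.2, 0.1, -0.2], 0.65], [[0.0005, 0.005, 0.0006], [3, 0.1, -0.2], 0.65]]'

```text
time_s: 16.65
tool_pos: [527.7, 279.0, 245.6]
tool_rot: [-0.247, 2.706, -1.372]
ft_force: [1.1, -5.1, 1.1]
width: 29.7
```

Run:
```python
from hd import *
p,r=now()
plan(p,r,*pose(1.22,95,6),.65,n=3)
```

```text
t 16.65 TCP rel pivot [ 1.8 89.7 38. ] th_tcp 1.17 rad 97.4 tilt 1.14 F [ 0.2 -4.9  2.1] w 29.7 j [ 0.68  0.74  0.43  1.82 -0.8   0.74]
[[[0.0006,0.0035,0.001],[1.53,0.2,-0.18],0.65],[[0.0006,0.0036,0.0009],[1.53,0.2,-0.18],0.65],[[0.0006,0.0036,0.0009],[1.53,0.2,-0.18],0.65]]
```

send_rows --rows '[[[0.0003, 0.0035, 0.0005], [1.5, 0, 0], 0.65], [[0.0003, 0.0035, 0.0005], [1.5, 0, 0], 0.65]]'

```text
time_s: 16.85
tool_pos: [526.8, 282.9, 239.1]
tool_rot: [-0.245, 2.661, -1.446]
ft_force: [1.0, -0.9, 4.5]
width: 30.1
```

send_rows --rows '[[[0, 0.003, 0], [0.6, 0, 0], 0.65]]'

```text
time_s: 16.95
tool_pos: [526.7, 284.1, 237.5]
tool_rot: [-0.247, 2.648, -1.465]
ft_force: [-1.6, -25.6, 20.3]
width: 29.8
```

send_rows --rows '[[[0, 0.003, 0], [0, 0, 0], 0.65]]'

```text
time_s: 17.05
tool_pos: [526.8, 284.1, 237.3]
tool_rot: [-0.249, 2.644, -1.471]
ft_force: [-4.6, -28.4, 28.3]
width: 29.9
```

Run:
```python
from hd import *
p,r=now()
```

```text
t 17.05 TCP rel pivot [ 1.9 93.2 28.8] th_tcp 1.271 rad 97.6 tilt 1.217 F [ -9.7 -20.9  33.2] w 29.9 j [ 0.7   0.8   0.46  1.89 -0.84  0.82]
```

The stop is reached: force jumped to about 40 N at about 1.2 rad. I ease off, open and withdraw along the handle.

send_rows --rows '[[[0, -0.003, 0], [0, 0, 0], 0.65], [[0, -0.001, 0], [0, 0, 0], 0.5], [[0, 0, 0], [0, 0, 0], 0.5], [[0, 0, 0], [0, 0, 0], 0.5]]'

```text
time_s: 17.45
tool_pos: [527.2, 282.0, 241.4]
tool_rot: [-0.249, 2.644, -1.471]
ft_force: [0.4, -0.6, -1.0]
width: 42.8
```

send_rows --rows '[[[0, 0, -0.015], [0, 0, 0], 0.5], [[0, 0, -0.025], [0, 0, 0], 0.5], [[0, 0, -0.03], [0, 0, 0], 0.5], [[0, 0, -0.03], [0, 0, 0], 0.5], [[0, 0, -0.03], [0, 0, 0], 0.5], [[0, 0, 0], [0, 0, 0], 0.5]]'

```text
time_s: 18.05
tool_pos: [492.7, 362.1, 284.5]
tool_rot: [-0.276, 2.637, -1.409]
ft_force: [0.6, -0.9, 0.5]
width: 42.3
```

Run:
```python
from hd import *
now()
a=ctrl.camera("scene");b=ctrl.camera("side")
k=ctrl.get_calibration("side")
for th in(1.1,1.2):print(th,[proj(k,O+Rp.apply([0,108+d*np.sin(th),45+d*np.cos(th)])).round(1) for d in(44,110)])
cv2.imwrite("pics/c.png",np.vstack([cv2.resize(a[150:330,300:500,::-1],None,fx=2.9,fy=1.65*1,interpolation=2)[:0],np.hstack([cv2.resize(a[150:330,310:510,::-1],None,fx=2,fy=2,interpolation=2),cv2.resize(b[150:330,130:330,::-1],None,fx=2,fy=2,interpolation=2)])]) if 0 else np.hstack([cv2.resize(a[150:330,310:510,::-1],None,fx=2,fy=2,interpolation=2),cv2.resize(b[150:330,130:330,::-1],None,fx=2,fy=2,interpolation=2)]))
```

```text
t 18.05 TCP rel pivot [-17.3 183.9  58.6] th_tcp 1.262 rad 193.0 tilt 1.185 F [ 0.4 -0.9  0.7] w 42.3 j [ 0.82  0.85  0.71  2.11 -0.78  0.9 ]
1.1 [array([[183.9, 228.4]]), array([[155.3, 223.3]])]
1.2 [array([[183.1, 230.7]]), array([[153.3, 229.4]])]
```

View pics/c.png

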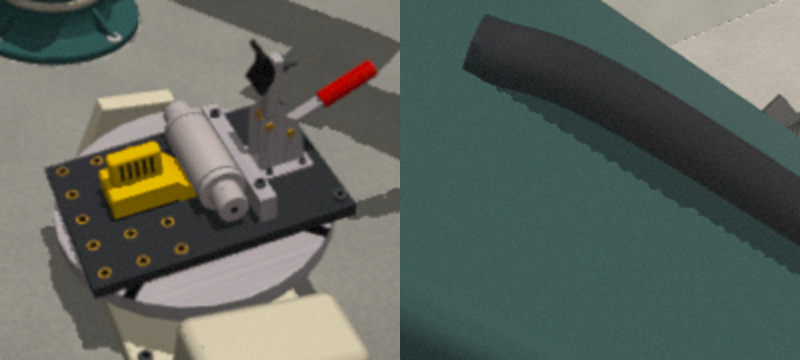

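The scene view shows the clamp open with its arm up, and the shaft at rest against the chock. Joint 4 sits near its limit, so I ease forward a little and check the handle angle numerically.

send_rows --rows '[[[0, 0, 0.012], [0, 0, 0], 0.5], [[0, 0, 0.012], [0, 0, 0], 0.5], [[0, 0, 0], [0, 0, 0], 0.5]]'

```text
time_s: 18.45
tool_pos: [498.6, 338.2, 270.3]
tool_rot: [-0.276, 2.638, -1.419]
ft_force: [0.0, 0.9, -0.2]
width: 42.4
```

Run:
```python
from hd import *
now()
a=ctrl.camera("scene");k=ctrl.get_calibration("scene")
hsv=cv2.cvtColor(a,cv2.COLOR_RGB2HSV);m=((hsv[...,0]<6)|(hsv[...,0]>174))&(hsv[...,1]>170)&(hsv[...,2]>80)
m[:, :440]=0;m[:,520:]=0;ys,xs=np.nonzero(m);print("red centroid",xs.mean(),ys.mean(),"x",xs.min(),xs.max(),"y",ys.min(),ys.max(),len(xs))
for th in(1.0,1.1,1.2):print(th,[proj(k,O+Rp.apply([0,108+d*np.sin(th),45+d*np.cos(th)])).round(1).tolist() for d in(44,77,110)])
a0=cv2.imread("pics/scene0.png")[:,:,::-1]
d=np.abs(a.astype(int)-a0).max(2);print("bystander diff",[(d[y0:y1,x0:x1]>60).sum() for x0,y0,x1,y1 in((175,180,240,330),(255,205,292,228),(240,275,272,320))])
```

```text
t 18.45 TCP rel pivot [-15.8 156.9  49.5] th_tcp 1.265 rad 164.5 tilt 1.19 F [ 0.2  0.8 -0.4] w 42.4 j [ 0.79  0.81  0.6   2.02 -0.8   0.87]
red centroid 500.5112781954887 153.04360902255638 x 469 519 y 112 202 665
1.0 [[[466.7, 196.7]], [[478.9, 186.1]], [[491.2, 175.4]]]
1.1 [[[467.6, 197.8]], [[480.5, 188.1]], [[493.4, 178.4]]]
1.2 [[[468.4, 199.1]], [[481.8, 190.4]], [[495.3, 181.6]]]
bystander diff [np.int64(77), np.int64(32), np.int64(0)]
```

```bash
python3 -c "
from rig import ctrl
print(ctrl.job_done())"
```

```text
the job is handed in; nothing more can be done
None
```

The yellow chock is on the leaning plate against the low side of the shaft. The clamp handle was then swung back to its stop. I handed the job in at about 18.5 s with the gripper clear of everything.

**Chock choice:** I took the middle-sized of the three yellow wedges. It fitted the description at scale 0.96, against 1.31 and 0.71 for the other two.

**Placing:** My first grip closed too high on the ridge, so I reopened and took it again lower. I set the chock flat on the plate and pushed it uphill until it stopped against the shaft at about 10 N. Before the handle was moved, its rear edge lay level and within about 1.5 mm of the snug position. It was centred on the shaft, which itself sits about 8 mm off the plate's middle.

**Clamp:** The force jumped to about 40 N when the handle met its stop. That is close to the limit, but it came through the fingers. In the last scene picture the arm is up, the handle looks to be at about 1.2 rad, and the shaft rests against the chock.

**Checks that failed or disagreed:**
- After release, the outline fit put the chock about 13 mm too low. The shaft was hiding its nose, so I relied on the rear edge and contact force instead.
- The final automatic check of the handle's red colour picked up other red areas. I read the angle by eye from the picture, which agrees with the hard stop.
- The side camera was blocked by the arm at the end.
- The before-and-after comparison of the bystanders showed small changes (77 and 32 pixels), which I took to be the arm's shadow. The gripper was never brought down near them.

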